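# Clear the sorting plate, then cap the sample jar a quarter turn short of tight

### The arm

A 7-joint arm with a two-finger parallel gripper is mounted at the origin on the work surface. World frame = base frame: x ahead of the robot, y to its left, z up, the work surface at z = 0. Lengths are in m, angles in rad, forces in N, time in s.
With the tool pointing down it reaches from about 0.35 to 0.9 m from the base axis. Payload 7.2 kg.
Tool frame: the origin (TCP) lies at the very end of the fingers, on their centre line; the grasp point (between the pads) lies 19 mm behind it; z points along the fingers, y is the direction in which the jaws open and shut (so a half turn about z gives the same grasp; the last joint's range is limited). The gripper opens to 88 mm and grips with 3 to 60 N. Pads are 20 mm wide; open, the fingers measure 115 mm over their backs; the gripper's body (75 mm by 178 mm) begins 61 mm behind the grasp point.
Start: joints at [-1.32, 0.411, -0.013, 1.596, 0.006, 1.134, -0.082], TCP at [0.196, 0.594, 0.223] pointing down, gripper open.
Joint ranges: [-2.95, 2.95], [-0.29, 1.99], [-1.47, 1.44], [0.14, 2.54], [-1.03, 4.17], [0.13, 1.85], [-2.86, 2.86]. Speed limits (rad/s): [2.39, 2.39, 3.01, 3.01, 3.14, 3.14, 3.14].

### API

Orientations are given as [roll, pitch, yaw] about the fixed x, y, z axes, in that order (R = Rz(yaw) Ry(pitch) Rx(roll)).
In Python, from station import ctrl, planner, cams, telemetry gives the robot as it stands. The module is installed in compiled form; this text tells all that it offers. Calls block until the motion is done:
- ctrl.movep(position, orientation): joint-space move of the TCP to a pose.
- ctrl.line_to(position, feed=0.15, rot=None, stop_force=None): straight line of the TCP; rot=None keeps the orientation; feed is the mean speed in m/s. With stop_force (N) it stops when the force on the tool has changed by that much, and returns True; else False.
- ctrl.goto_joints(angles): joint-space move.
- ctrl.command_gripper(opening, squeeze=None): finger opening in m; squeeze is the grip in N (None keeps the last); returns when the fingers have stopped.
- ctrl.wait(seconds).
- planner.ik(position, orientation): joint angles nearest the present ones, or None.
- cams.get_image(name): name is "scene" or "top" or "wrist"; returns a dict with "img" (400x640x3 uint8, blue, green, red), "camera_matrix" (3x3 intrinsics, pixels), "rvec" (rotation vector, rad) and "tvec" (3), from world to camera coordinates, as OpenCV has them. Camera axes: x right, y down, z forward; pixel columns grow to the right and rows downward; lengths in m; the calibration is good to about 2 mm. A picture is of the moment at which its call begins. There is no depth.
A pose or a line that the arm cannot do raises ctrl.Unreachable and nothing moves.
- ctrl.hand_in(): hands the job in, once; it reports no verdict.
Trained networks look in a picture, given as the dict that the camera call returned (one of the last four; its "shot" number tells which), for a name from the list of things; names that differ only in an ending like _2 or _b are one class to them, and where a whole thing is asked for, a point or a joint stands for the part that bears it (a point fixed in the world has none). Each returns a list of dicts, best first, with "score" (0 to 1); they miss things now and then, are a little off and sometimes report something else, mostly with a low value. They report only what shows in the picture. A call takes as long as a camera call.
- cams.outline_of(picture, target): "region" (400x640 bool, what is visible of it) and "uv" ([column, row] in pixels, amid what is visible of it).
- cams.tip_of(picture, target): "uv" ([column, row] in pixels: a listed point, or the origin of a listed thing).
Readings, each from a call of its own:
- telemetry.get_time(): time.
- telemetry.get_joint_pos(): joint angles.
- telemetry.get_qvel(): joint speeds.
- telemetry.get_tau(): joint torques, N m.
- telemetry.get_ee_pos(): TCP position.
- telemetry.get_orientation(): TCP orientation.
- telemetry.get_force(): force on the tool from outside, world axes, zero at the start.
- telemetry.get_ft_torque(): the same for the moment, N m.
- telemetry.get_finger_gap(): finger opening in m.
Only numpy, scipy, OpenCV 4.12 (cv2) and the standard library are available. Lean on these libraries where they do the work, as an engineer would, in place of code of your own. Each camera call takes 0.05 s, during which the arm holds its last target.

### The job

Get the sample jar ready for the drying oven: with the scraper block, push the four leftover rock chips along the sorting plate and off its open end into the catch pan (do not touch the chips with the gripper itself), then set the scraper down on the bench, clear of the tray. After that, screw the cap of the clamped jar on clockwise until it bottoms out, back it off a quarter turn so that the jar can breathe, and finish with the gripper still holding the cap there: do not let go. Leave the other glassware and vials where they stand.

Things in the scene. Friction and masses are not known exactly. Their poses are not given: they have to be found in the camera images.
- plate_mid (a point): Middle of the top face of the sorting plate: a flat aluminium plate 180 mm long (x) and 120 mm wide between two low side rims (each 5 mm thick, 8 mm high above the plate), its top 40 mm above the bench; part of a tray fixed to the bench. This point's x axis runs along the plate towards the catch pan; the plate ends 90 mm ahead (+x, open over the pan) and 90 mm behind (-x, also open).
- pan_floor (a point): Middle of the inner floor of the catch pan, which adjoins the +x end of the plate, 36 mm below the plate's top: an open aluminium pan, inside 121 mm along x and 120 mm wide (y), outer walls 34 mm high above the bench. Same axes as plate_mid.
- chip0_center (a point): Centre of a loose flat grey-brown rock chip, about 26 x 20 x 10 mm (10 mm is its height), 13 g, lying on the plate, its whole outline at least 40 mm from the plate's -x end.
- chip1_center (a point): Centre of a loose flat grey-brown rock chip, about 26 x 20 x 10 mm (10 mm is its height), 13 g, lying on the plate, its whole outline at least 40 mm from the plate's -x end.
- chip2_center (a point): Centre of a loose flat grey-brown rock chip, about 26 x 20 x 10 mm (10 mm is its height), 13 g, lying on the plate, its whole outline at least 40 mm from the plate's -x end.
- chip3_center (a point): Centre of a loose flat grey-brown rock chip, about 26 x 20 x 10 mm (10 mm is its height), 13 g, lying on the plate, its whole outline at least 40 mm from the plate's -x end.
- scraper_center (a point): Centre, half-way up, of the loose white plastic scraper block, which stands upright on the bench: 68 mm high in all, about 0.14 kg. Foot bar 26 mm thick (x) by 100 mm wide (y) by 24 mm high; above it a narrower grip 20 mm thick (x) by 60 mm wide (y), from 24 to 68 mm above the underside, so this point is 34 mm above the underside. Grip it across its 20 mm thickness. Its wide faces look along +x and -x; z is up.
- cap_center (a point): Centre of the white ribbed screw cap on the jar of rock chips that is clamped in a square grey stand fixed to the bench: cap diameter 52 mm, 22 mm high, with a small 3 mm raised bar on top from the middle to the rim. Its axis is vertical; this point is half-way up the cap, 93 mm above the bench when the cap is bottomed out, and the jar shoulder under the cap is 70 mm in diameter, at most 77 mm above the bench. The cap is already started on its thread; it rises 4 mm per turn.
- cap_turn (a joint): Turning of the jar's cap, rad: 0 is bottomed out against a rigid stop; grows as the cap is unscrewed, counter-clockwise seen from above (about +z); clockwise screws it on. It starts 0.31 to 0.46 of a turn (1.95 to 2.85 rad) open, turns with light friction (0.06 N m) and stays where it is left. The thread ends at 4.2 rad.
- flask: Bystander: loose white plastic bottle with a cap, 62 mm across, 140 mm tall; origin in the middle of its underside.
- vial0: Bystander: small loose clear vial with white cap, 25 mm across, 46 mm tall; origin in the middle of its underside.
- vial1: Bystander: a second vial of the same kind; origin in the middle of its underside.
- beaker: Bystander: loose glass beaker, 64 mm across, 75 mm tall; origin in the middle of its underside.
- dish: Bystander: loose shallow white ceramic dish, 70 mm across, 18 mm high; origin in the middle of its underside.
- jar2: Bystander: small loose closed white jar standing between tray, stand and robot, 44 mm across, 62 mm tall; origin in the middle of its underside.
- scraper: The scraper block as a whole; origin in the middle of its underside, axes as scraper_center.
- tray: The fixed tray with sorting plate and catch pan; origin on the bench under plate_mid, same axes.
- cap: The jar's screw cap; origin in the middle of its underside.
- chip0: The rock chip of chip0_center as a whole; origin in the middle of its underside as built.
- chip1: The rock chip of chip1_center as a whole; origin in the middle of its underside as built.
- chip2: The rock chip of chip2_center as a whole; origin in the middle of its underside as built.
- chip3: The rock chip of chip3_center as a whole; origin in the middle of its underside as built.

How it is judged:
On the way, in this order (a step that is already met when the one before it is completed fails the run):
1. all four chips lie in the catch pan (x of chip0_center in the frame of pan_floor between -0.064 and 0.064 m and y of chip0_center in the frame of pan_floor between -0.064 and 0.064 m and z of chip0_center in the frame of pan_floor between -0.003 and 0.032 m and x of chip1_center in the frame of pan_floor between -0.064 and 0.064 m and y of chip1_center in the frame of pan_floor between -0.064 and 0.064 m and z of chip1_center in the frame of pan_floor between -0.003 and 0.032 m and x of chip2_center in the frame of pan_floor between -0.064 and 0.064 m and y of chip2_center in the frame of pan_floor between -0.064 and 0.064 m and z of chip2_center in the frame of pan_floor between -0.003 and 0.032 m and x of chip3_center in the frame of pan_floor between -0.064 and 0.064 m and y of chip3_center in the frame of pan_floor between -0.064 and 0.064 m and z of chip3_center in the frame of pan_floor between -0.003 and 0.032 m), for 0.2 s.
2. the cap is bottomed out (value of joint cap_turn below 0.1 rad), for 0.1 s.
At the end, for the whole second after the job is handed in: All four chips in the catch pan; the scraper at rest on the bench, clear of tray and robot; the cap, after being screwed to its stop (within 0.1 rad), is still, 1.57 rad open give or take 0.3, and gripped by the fingers with over 2 N through the last second (all of step 1 and value of joint cap_turn between 1.27 and 1.87 rad and angular speed of cap below 0.1 rad/s and contact force between the fingers and cap above 2 N and height (world z) of scraper_center between 0.005 and 0.05 m and contact force between scraper and tray below 0.05 N and contact force between scraper and the arm below 0.05 N and contact force between scraper and the fingers below 0.05 N and linear speed of scraper below 0.03 m/s); the arm keeps its last pose, push and grip.
It fails at once if the gripper or arm touches a chip (contact force between any of chip0, chip1, chip2, chip3 and the fingers above 0.3 N or contact force between any of chip0, chip1, chip2, chip3 and the arm above 0.3 N).
It fails at once if a bystander is moved by more than 30 mm or knocked over (distance of any of flask, vial0, vial1, beaker, dish, jar2 from where it was at the start of the episode above 0.03 m or angle between any of flask, vial0, vial1, beaker, dish, jar2's own z axis and vertical above 0.6 rad).
It also fails if it takes over 72 s, if anything falls off the work surface, if the arm or the gripper's body presses on something with over 40 N, if the wrist force passes 120 N, or if a joint passes its speed limit or range.

## Working session

There is one attempt and no reset: what is moved stays moved. The work goes in short steps, each a Python script; the robot and the scene stay as the last script left them, time stands still between calls to the robot, and variables do not carry over. Pictures are saved under pics/ and viewed, and the job is handed in when it is done.

```bash
mkdir -p pics; ls; cat > h.py <<'E'
import numpy as np, cv2
from station import ctrl, planner, cams, telemetry
def ray(p,uv):
    K=p["camera_matrix"];R=cv2.Rodrigues(np.array(p["rvec"],float))[0];t=np.array(p["tvec"],float).ravel()
    n=cv2.undistortPoints(np.array([[uv]],float),np.array(K,float),None).ravel()
    return -R.T@t, R.T@np.array([n[0],n[1],1.])
def atz(p,uv,z):
    c,d=ray(p,uv); return c+d*(z-c[2])/d[2]
def proj(p,X):
    return cv2.projectPoints(np.array(X,float).reshape(-1,3),np.array(p["rvec"],float),np.array(p["tvec"],float),np.array(p["camera_matrix"],float),None)[0].reshape(-1,2)
def tri(obs):
    A=np.zeros((3,3));b=np.zeros(3)
    for p,uv in obs:
        c,d=ray(p,uv);d=d/np.linalg.norm(d);M=np.eye(3)-np.outer(d,d);A+=M;b+=M@c
    return np.linalg.solve(A,b)
E
python3 - <<'E'
from h import *
P={}
for n in ["scene","top"]:
    p=cams.get_image(n);P[n]=p;cv2.imwrite(f"pics/{n}0.png",p["img"])
    print(n,ray(p,(320,200)))
for t,z in [("plate_mid",.04),("pan_floor",.004),("chip0_center",.045),("scraper_center",.034),("cap_center",.096),("flask",0),("vial0",0),("beaker",0),("dish",0),("jar2",0),("tray",0)]:
    for n in P:
        for r in cams.tip_of(P[n],t)[:5]:
            print(t,n,round(r["score"],2),np.round(r["uv"]),np.round(atz(P[n],r["uv"],z),3))
print(telemetry.get_time(),telemetry.get_orientation())
E
```

```text
pics
scene (array([1.15814148, 0.42812725, 0.70872325]), array([-0.63228477, -0.43517739, -0.64103216]))
top (array([ 0.36358274, -0.01716506,  1.27104723]), array([ 0.15417063,  0.03190353, -0.987607  ]))
plate_mid scene 0.59 [265. 189.] [ 0.549 -0.184  0.04 ]
plate_mid top 0.94 [387. 202.] [ 0.547 -0.185  0.04 ]
pan_floor scene 0.96 [232. 229.] [ 0.697 -0.175  0.004]
pan_floor top 0.58 [382. 157.] [ 0.701 -0.178  0.004]
chip0_center scene 0.55 [257. 183.] [ 0.544 -0.216  0.045]
chip0_center top 0.53 [398. 207.] [ 0.532 -0.219  0.045]
scraper_center scene 0.66 [466. 268.] [0.5   0.386 0.034]
scraper_center scene 0.62 [278. 191.] [ 0.531 -0.152  0.034]
scraper_center scene 0.19 [260. 203.] [ 0.599 -0.16   0.034]
scraper_center top 0.66 [200. 218.] [0.503 0.399 0.034]
cap_center scene 0.75 [384. 223.] [0.537 0.186 0.096]
cap_center scene 0.74 [468. 267.] [0.555 0.393 0.096]
cap_center scene 0.67 [259. 202.] [ 0.65  -0.108  0.096]
cap_center top 0.66 [265. 201.] [0.545 0.184 0.096]
flask scene 0.91 [232. 173.] [ 0.512 -0.36   0.   ]
flask scene 0.61 [262. 201.] [ 0.56 -0.19  0.  ]
flas
[... 231 characters left out ...]
0.384 0.   ]
vial0 top 0.59 [296. 180.] [0.629 0.102 0.   ]
vial0 top 0.56 [279. 174.] [0.647 0.156 0.   ]
vial0 top 0.52 [325. 257.] [0.379 0.01  0.   ]
beaker scene 0.67 [445. 324.] [0.642 0.395 0.   ]
beaker top 0.9 [207. 176.] [0.646 0.394 0.   ]
dish scene 0.5 [193. 186.] [ 0.628 -0.411  0.   ]
dish top 0.63 [450. 178.] [ 0.629 -0.397  0.   ]
jar2 scene 0.65 [348. 194.] [ 0.386 -0.002  0.   ]
jar2 top 0.47 [330. 257.] [ 0.381 -0.007  0.   ]
tray scene 0.71 [265. 198.] [ 0.547 -0.191  0.   ]
tray scene 0.33 [258. 199.] [ 0.563 -0.205  0.   ]
tray top 0.81 [385. 202.] [ 0.554 -0.185  0.   ]
tray top 0.19 [380. 185.] [ 0.61 -0.17  0.  ]
1.2 [-3.14156726e+00  8.09417906e-06  2.82276776e+00]
```

View images.

View pics/scene0.png

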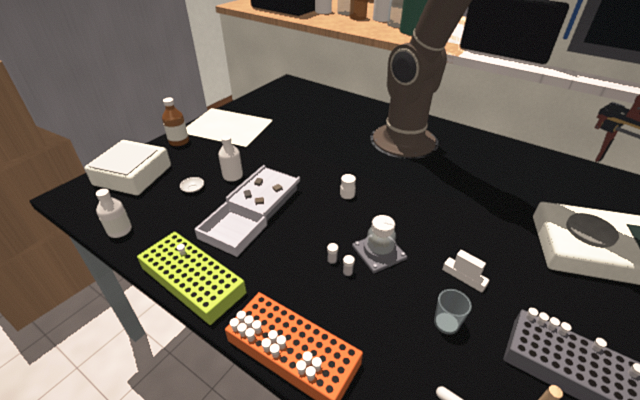

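View pics/top0.png

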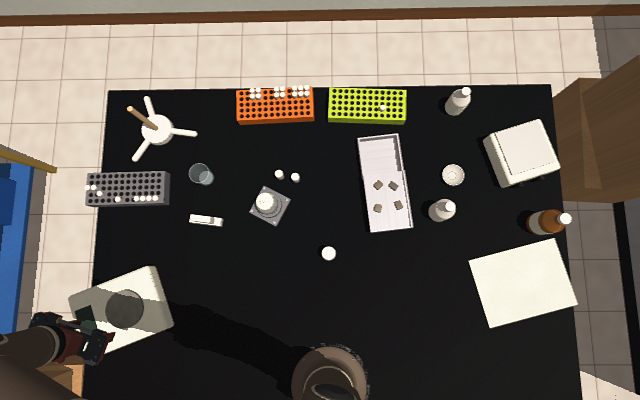

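```bash
python3 - <<'E'
from h import *
im=cv2.imread("pics/top0.png")
cv2.imwrite("pics/top0a.png",cv2.resize(im[130:240,330:470],None,fx=5.5,fy=5.4,interpolation=cv2.INTER_CUBIC))
cv2.imwrite("pics/top0b.png",cv2.resize(im[150:250,180:320],None,fx=5.5,fy=5.5,interpolation=cv2.INTER_CUBIC))
E
```

```text
(no output)
```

View pics/top0a.png

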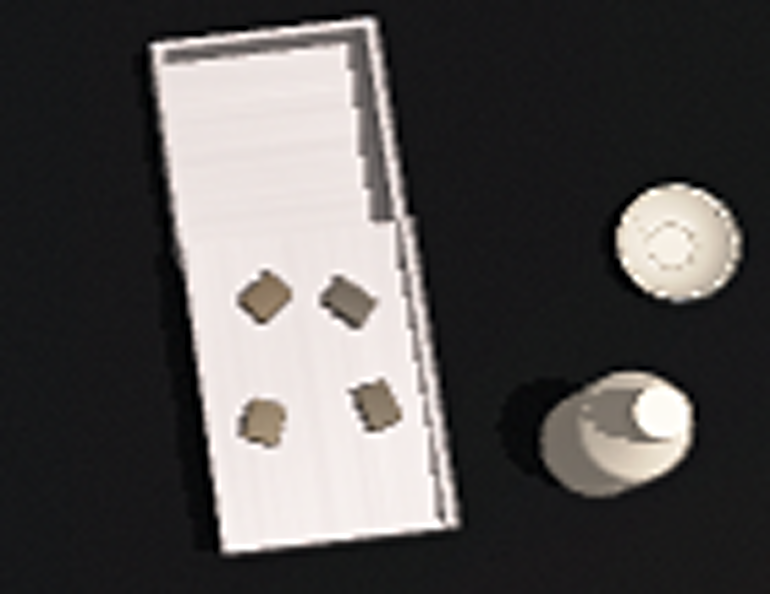

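View pics/top0b.png

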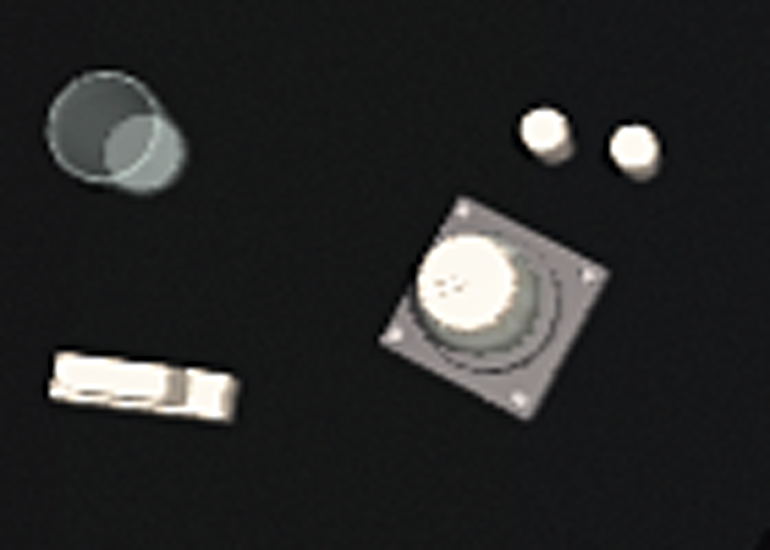

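```bash
python3 - <<'E'
from h import *
p=cams.get_image("top")
def q(x,y): return (330+x/5.5, 130+y/5.4)
for nm,uv,z in [("pBL",q(222,552),.04),("pBR",q(460,525),.048),("panTL",q(152,42),.034),("panTR",q(378,18),.034),("jR",q(412,218),.048)]:
    print(nm,np.round(atz(p,uv,z),4))
print("now q",np.round(planner.ik([.5,.39,.27],[np.pi,0,np.pi/2]) ,2), np.round(planner.ik([.5,.39,.27],[np.pi,0,-np.pi/2]),2))
ctrl.movep([.48,.39,.27],[np.pi,0,np.pi/2])
p=cams.get_image("wrist");cv2.imwrite("pics/w1.png",p["img"])
print(ray(p,(320,200)))
for r in cams.outline_of(p,"scraper")[:2]:
    m=r["region"].astype(np.uint8);print(r["score"],r["uv"],m.sum(),cv2.minAreaRect(cv2.findNonZero(m)))
for r in cams.tip_of(p,"scraper_center"): print(r, atz(p,r["uv"],.034))
print(telemetry.get_time(),telemetry.get_joint_pos())
E
```

```text
pBL [ 0.4543 -0.1319  0.04  ]
pBR [ 0.468  -0.2633  0.048 ]
panTL [ 0.7578 -0.0987  0.034 ]
panTR [ 0.771  -0.2305  0.034 ]
jR [ 0.646  -0.2433  0.048 ]
now q [-0.99  0.4   0.36  1.53 -0.15  1.24 -0.61] [-0.58  0.41 -0.23  1.5   0.09  1.25  2.32]
(array([0.47752856, 0.47392477, 0.43205765]), array([ 0.01052929, -0.27685285, -0.96115591]))
0.73 [405.3, 347.6] 169 ((405.5, 350.0), (12.0, 15.0), 90.0)
{'uv': [330.2, 181.7], 'score': 0.76} [0.49619968 0.38632365 0.034     ]
2.725 [-1.01890483  0.37346167  0.35086624  1.56936701 -0.13429934  1.22305895
 -0.64118608]
```

View pics/w1.png

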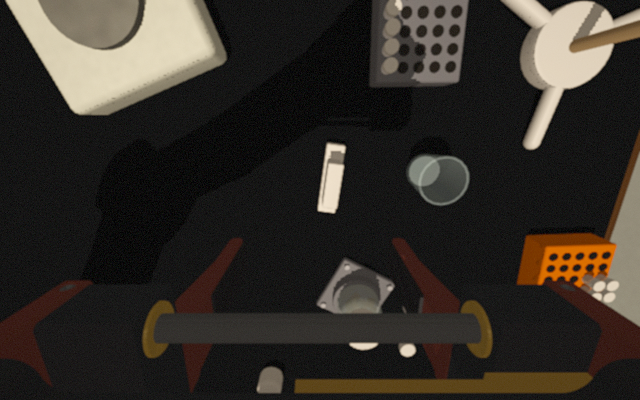

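```bash
python3 - <<'E'
from h import *
im=cv2.imread("pics/w1.png")
cv2.imwrite("pics/w1a.png",cv2.resize(im[130:225,290:370],None,fx=6,fy=6,interpolation=cv2.INTER_CUBIC))
im=cv2.imread("pics/scene0.png")
cv2.imwrite("pics/s0a.png",cv2.resize(im[160:255,190:310],None,fx=6,fy=6,interpolation=cv2.INTER_CUBIC))
E
```

```text
(no output)
```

View pics/w1a.png

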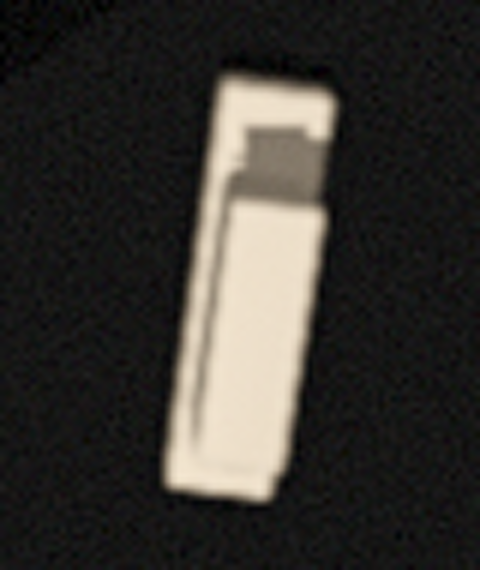

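View pics/s0a.png

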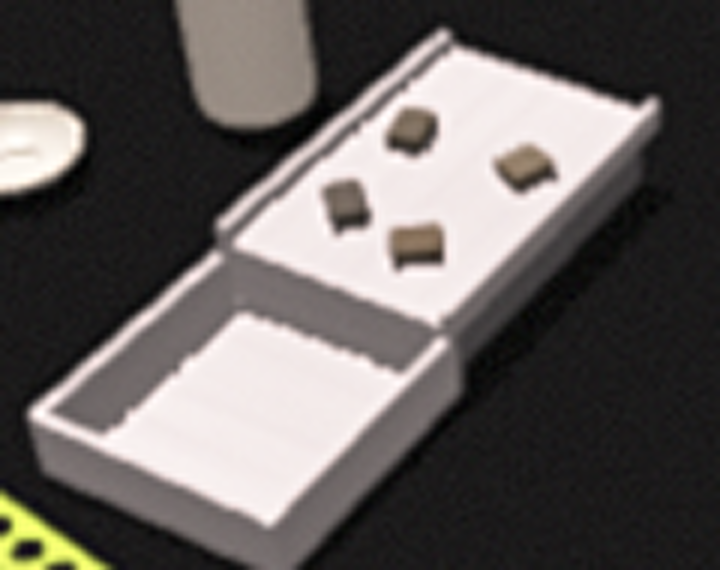

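```bash
python3 - <<'E'
from h import *
p=cams.get_image("wrist")
def q(x,y): return (290+(x+.5)/6-.5, 130+(y+.5)/6-.5)
F=[atz(p,q(*c),z) for c,z in [((218,76),.024),((337,92),.024),((164,488),.024),((272,499),.012)]]
G=[atz(p,q(*c),.068) for c in [(231,198),(327,208),(288,475),(200,465)]]
print("foot",np.round(F,4)); print("grip",np.round(G,4), np.round(np.mean(G,0),4))
e=F[0]-F[2];print("foot edge",np.linalg.norm(e),e, np.linalg.norm(F[0]-F[1]))
s=cams.get_image("scene"); t=cams.get_image("top")
def q(x,y): return (190+(x+.5)/6-.5, 160+(y+.5)/6-.5)
for nm,c,z in [("backR",(447,33),.048),("backL",(658,97),.048),("panFR",(30,412),.034),("jR",(220,225),.048),("plateR in",(237,243),.04),("plateL in",(440,325),.04),("panflo FL",(268,525),.004)]:
    print(nm,np.round(atz(s,q(*c),z),4))
E
```

```text
foot [[0.49   0.44   0.024 ]
 [0.5179 0.4364 0.024 ]
 [0.4777 0.339  0.024 ]
 [0.5056 0.3321 0.012 ]]
grip [[0.4918 0.4183 0.068 ]
 [0.5122 0.4163 0.068 ]
 [0.5053 0.3567 0.068 ]
 [0.4857 0.359  0.068 ]] [0.4987 0.3876 0.068 ]
foot edge 0.10172107028199438 [0.0123363  0.10097025 0.        ] 0.028035195835000252
backR [ 0.4679 -0.2572  0.048 ]
backL [ 0.4496 -0.1351  0.048 ]
panFR [ 0.7702 -0.2278  0.034 ]
jR [ 0.6453 -0.2391  0.048 ]
plateR in [ 0.6439 -0.2313  0.04  ]
plateL in [ 0.6327 -0.1172  0.04  ]
panflo FL [ 0.7414 -0.1217  0.004 ]
```

```bash
python3 - <<'E'
from h import *
yaw=np.pi/2-.12
ctrl.command_gripper(.06,40)
ctrl.movep([.4985,.387,.13],[np.pi,0,yaw])
print(ctrl.line_to([.4985,.387,.030],feed=.08,stop_force=8),telemetry.get_ee_pos())
ctrl.command_gripper(0.0,40)
print(telemetry.get_finger_gap(),telemetry.get_ee_pos(),telemetry.get_force())
ctrl.line_to([.4985,.387,.25],feed=.15)
print(telemetry.get_finger_gap(),telemetry.get_force())
for z in [.25,.0715]:
  print(planner.ik([.4714,-.1938,z],[np.pi,0,np.pi/2+.107]),planner.ik([.66,-.17,z],[np.pi,0,np.pi/2+.107]))
p=cams.get_image("scene");cv2.imwrite("pics/s1.png",p["img"][130:400,300:640])
print(telemetry.get_time())
E
```

```text
False [0.4988516  0.38723157 0.03056473]
0.01956858771959682 [0.49849932 0.38700479 0.03002215] [ 0.1290319  -0.6732993   0.03121029]
0.02008622818384725 [-0.18916081 -0.1309637  -0.24835311]
[-0.44284909  0.23961936  0.89224255  1.87687778 -0.20663046  1.12102711
  0.63307141] [-0.22197734  0.54573801  0.6361304   1.43979306 -0.32942068  1.26370066
  0.55109803]
[-0.18276245  0.46722084  0.61530912  2.05259237 -0.39661484  0.73826097
  0.7876001 ] [-0.16302328  0.70474043  0.53152889  1.61008313 -0.41799615  0.94227972
  0.62053109]
7.8833
```

View pics/s1.png

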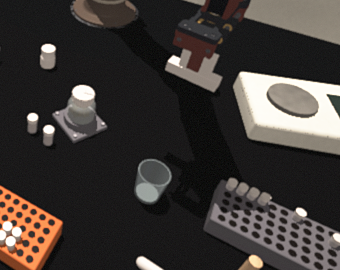

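```bash
python3 - <<'E'
from h import *
ty=.107; c=np.array([.549,-.1855]); d=np.array([np.cos(ty),np.sin(ty)])
R=[np.pi,0,np.pi/2+ty]
P=lambda s,z:[*(c+s*d),z]
ctrl.movep(P(-.078,.20),R)
ctrl.line_to(P(-.078,.09),feed=.12)
ims=[]
p=cams.get_image("top");cv2.imwrite("pics/t2.png",cv2.resize(p["img"][130:240,330:470],None,fx=5,fy=5))
p=cams.get_image("scene");cv2.imwrite("pics/s2.png",cv2.resize(p["img"][140:260,190:330],None,fx=5,fy=5))
print(telemetry.get_finger_gap(),telemetry.get_ee_pos(),telemetry.get_force(),telemetry.get_time())
E
```

```text
0.019645758009516536 [ 0.4719762  -0.19397855  0.09069608] [ 0.81792329 -0.59318666 -1.4852491 ] 11.1417
```

View pics/t2.png

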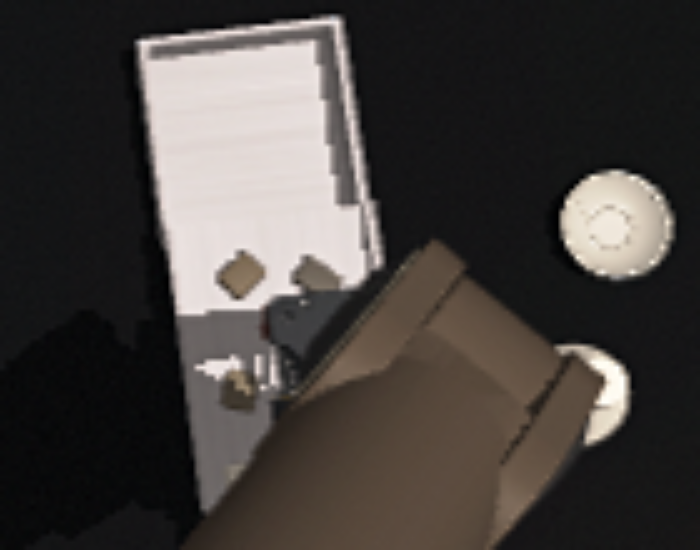

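View pics/s2.png

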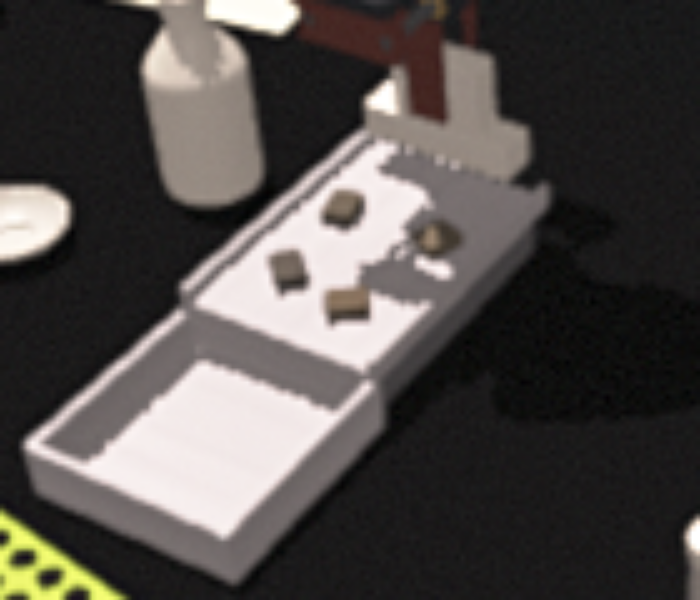

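```bash
python3 - <<'E'
from h import *
p=cams.get_image("scene");cv2.imwrite("pics/s3.png",p["img"])
E
```

```text
(no output)
```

View pics/s3.png

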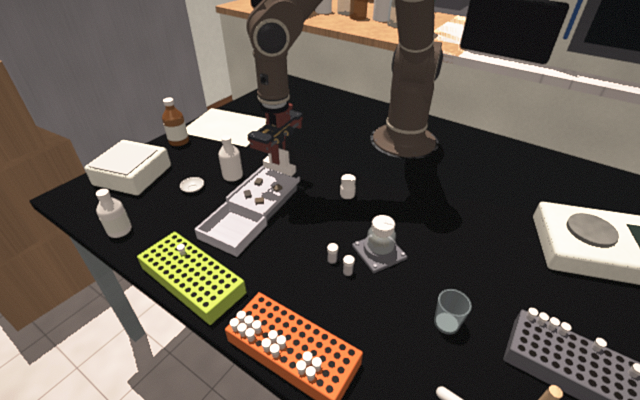

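The arm stands well clear of the flask, with the scraper foot at about (280,170) between the rims. Pushing now.

```bash
python3 - <<'E'
from h import *
ty=.107; c=np.array([.549,-.1855]); d=np.array([np.cos(ty),np.sin(ty)])
P=lambda s,z:[*(c+s*d),z]
print(ctrl.line_to(P(-.078,.0715),feed=.08,stop_force=6),telemetry.get_ee_pos(),telemetry.get_force())
print(ctrl.line_to(P(.06,.0715),feed=.07,stop_force=15),telemetry.get_ee_pos(),telemetry.get_force())
p=cams.get_image("scene");cv2.imwrite("pics/s4.png",cv2.resize(p["img"][140:260,190:330],None,fx=5,fy=5))
print(telemetry.get_time())
E
```

```text
True [ 0.47153693 -0.1934035   0.06984511] [-0.35097468  0.83448422  3.52801066]
False [ 0.60847356 -0.1791501   0.07156963] [-0.16425957  0.30611745 -1.85830288]
13.6917
```

View pics/s4.png

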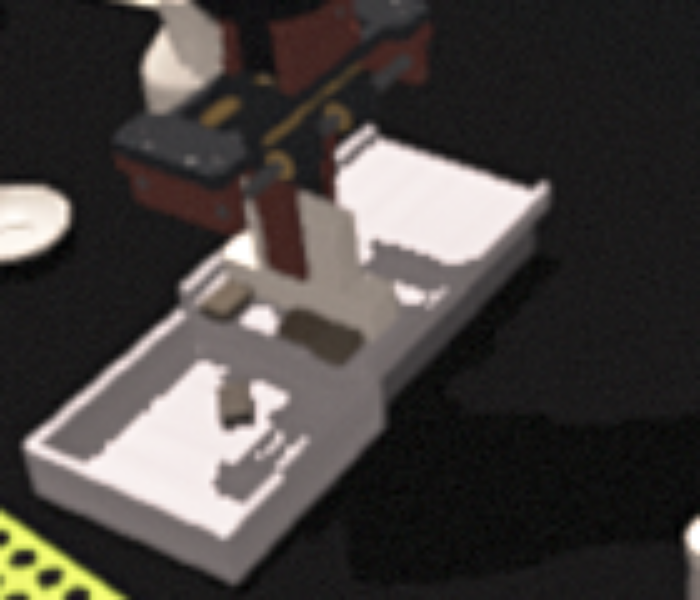

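One chip is in the pan and three sit at the edge. I'm continuing the push.

```bash
python3 - <<'E'
from h import *
ty=.107; c=np.array([.549,-.1855]); d=np.array([np.cos(ty),np.sin(ty)])
P=lambda s,z:[*(c+s*d),z]
print(ctrl.line_to(P(.104,.0715),feed=.06,stop_force=15),telemetry.get_ee_pos(),telemetry.get_force())
ctrl.wait(.3)
p=cams.get_image("scene");cv2.imwrite("pics/s5.png",cv2.resize(p["img"][140:260,190:330],None,fx=5,fy=5))
print(telemetry.get_time())
E
```

```text
False [ 0.65200571 -0.17464396  0.07137636] [ 0.67275113  1.18971907 -1.866824  ]
14.925
```

View pics/s5.png

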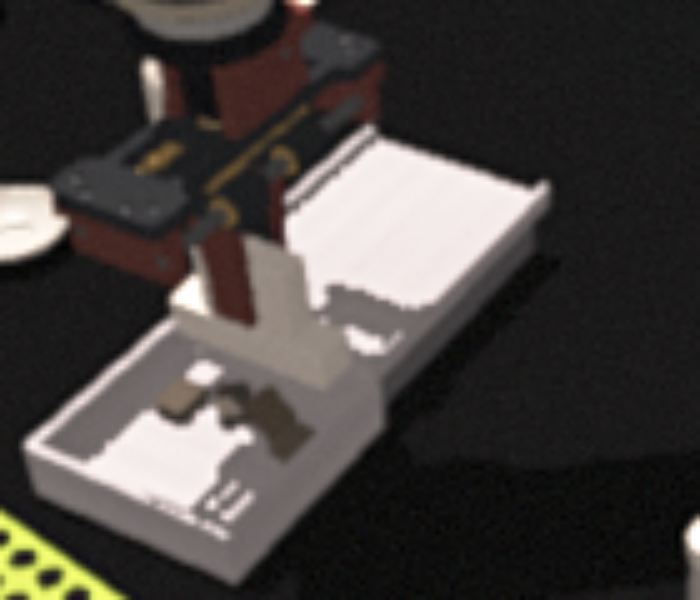

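```bash
python3 - <<'E'
from h import *
R=[np.pi,0,np.pi/2+.107]
p0=telemetry.get_ee_pos()
ctrl.line_to([p0[0],p0[1],.20],feed=.15)
ctrl.movep([.51,.0,.20],R)
p=cams.get_image("scene");cv2.imwrite("pics/s6.png",cv2.resize(p["img"][140:260,190:330],None,fx=5,fy=5))
p=cams.get_image("top");cv2.imwrite("pics/t6.png",cv2.resize(p["img"][120:250,240:420],None,fx=4,fy=4))
print(telemetry.get_time(),telemetry.get_finger_gap())
E
```

```text
16.9333 0.019634929127161537
```

View pics/s6.png

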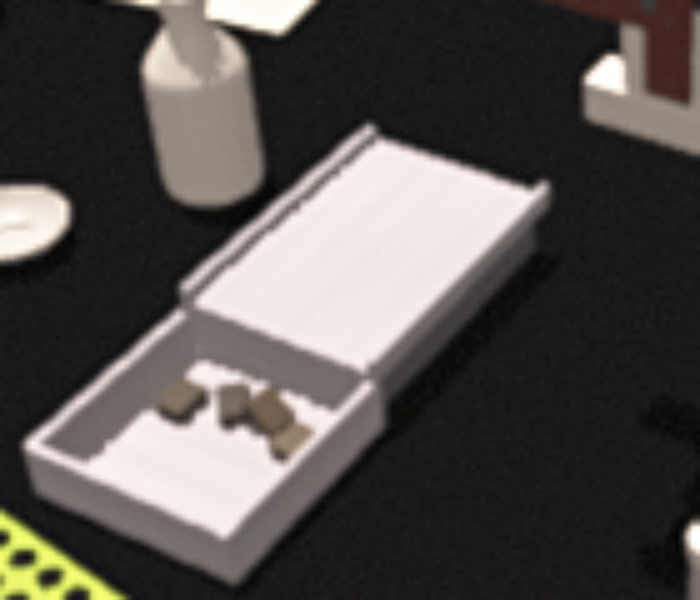

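View pics/t6.png

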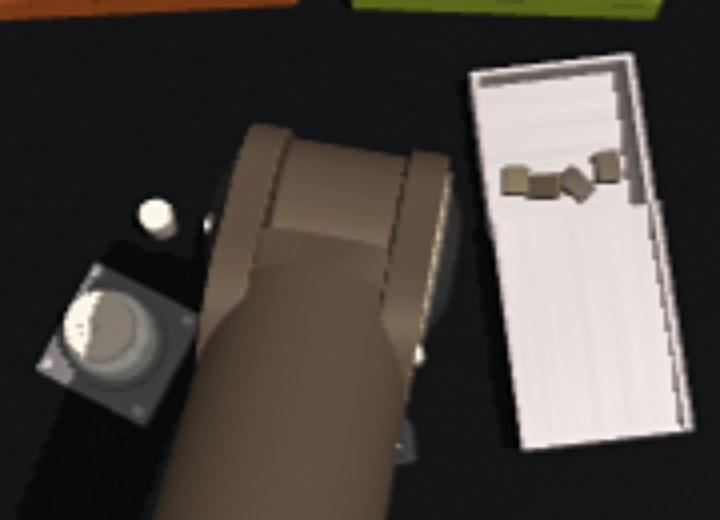

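All four chips lie in the pan and the plate is empty. Next I set the scraper down.

```bash
python3 - <<'E'
from h import *
R=[np.pi,0,np.pi/2+.107]
ctrl.line_to([.51,0,.045],feed=.13)
print(ctrl.line_to([.51,0,.027],feed=.03,stop_force=4),telemetry.get_ee_pos(),telemetry.get_force())
ctrl.command_gripper(.055)
ctrl.line_to([.51,0,.16],feed=.15)
s=cams.get_image("scene");cv2.imwrite("pics/s7.png",s["img"][120:320,200:500])
t=cams.get_image("top")
a=[x for x in cams.tip_of(s,"cap_center")];b=cams.tip_of(t,"cap_center")
for x in a: print(x,atz(s,x["uv"],.0942))
for x in b: print(x,atz(t,x["uv"],.0942))
if a and b: print(tri([(s,a[0]["uv"]),(t,b[0]["uv"])]))
cv2.imwrite("pics/t7.png",cv2.resize(t["img"][170:235,235:300],None,fx=8,fy=8,interpolation=cv2.INTER_CUBIC))
cv2.imwrite("pics/s7b.png",cv2.resize(s["img"][205:275,345:415],None,fx=8,fy=8,interpolation=cv2.INTER_CUBIC))
print(telemetry.get_time())
E
```

```text
True [5.09941455e-01 1.24660071e-04 2.96468712e-02] [-0.34229853  0.04195177  5.31076124]
{'uv': [382.8, 223.2], 'score': 0.74} [0.53656717 0.18233777 0.0942    ]
{'uv': [333.4, 261.0], 'score': 0.49} [0.70237921 0.15035733 0.0942    ]
{'uv': [348.8, 270.1], 'score': 0.19} [0.70465656 0.19024845 0.0942    ]
{'uv': [266.2, 202.7], 'score': 0.84} [0.54046463 0.18174197 0.0942    ]
[0.53962144 0.18234867 0.09663847]
20.725
```

View pics/s7.png

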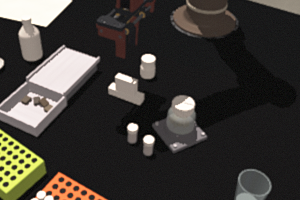

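View pics/t7.png

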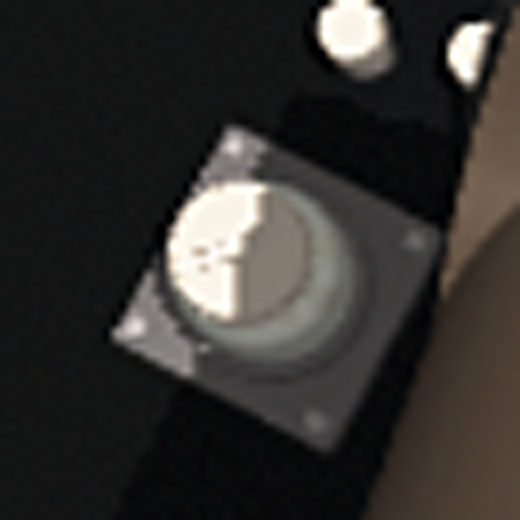

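View pics/s7b.png

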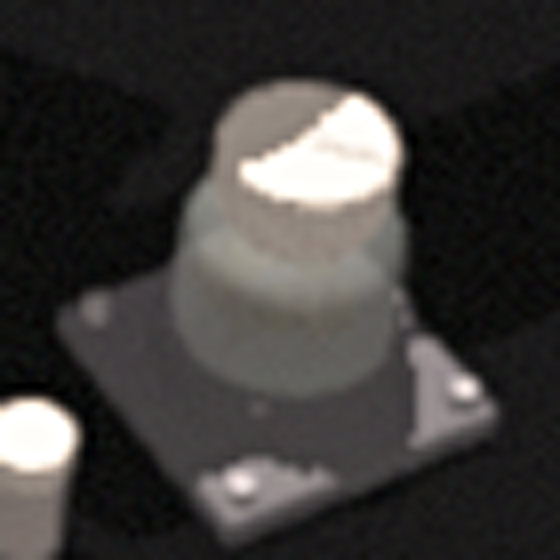

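```bash
python3 - <<'E'
from h import *
s=cams.get_image("scene");t=cams.get_image("top")
print(atz(t,(264.7,201.5),.1055),atz(s,(383.7,222.8),.1055),atz(t,(235+275/8,170+284/8),.01), tri([(t,(264.7,201.5)),(s,(383.7,222.8))]))
q=telemetry.get_joint_pos();print(q)
for y in [2.6,2.3,1.5,.5,-.3,-.8]:
    r=planner.ik([.541,.182,.084],[np.pi,0,y]);print(y,None if r is None else np.round(r,2))
E
```

```text
[0.54239628 0.18435456 0.1055    ] [0.54556526 0.18795182 0.1055    ] [0.54398134 0.18562015 0.01      ] [0.54253789 0.18578686 0.1020436 ]
[-0.73549383  0.35782177  0.80907124  1.98277647 -0.32024459  0.93321374
  0.34347704]
2.6 [-0.76  0.51  0.47  1.89 -0.31  0.81  0.91]
2.3 [-0.81  0.52  0.54  1.89 -0.36  0.82  0.65]
1.5 [-0.93  0.57  0.72  1.9  -0.49  0.86 -0.03]
0.5 [-1.08  0.67  0.96  1.91 -0.68  0.93 -0.85]
-0.3 [-1.17  0.78  1.15  1.91 -0.85  1.04 -1.51]
-0.8 [-1.21  0.88  1.27  1.92 -0.95  1.12 -1.92]
```

```bash
python3 - <<'E'
from h import *
ctrl.command_gripper(.088)
ctrl.line_to([.51,0,.22],feed=.2)
ctrl.movep([.542,.1845,.22],[np.pi,0,3.4])
print(telemetry.get_joint_pos(),telemetry.get_orientation())
w=cams.get_image("wrist");cv2.imwrite("pics/w8.png",w["img"])
for x in cams.tip_of(w,"cap_center"): print(x,atz(w,x["uv"],.0945))
r=planner.ik([.542,.1845,.083],[np.pi,0,3.4]);print(r)
print(telemetry.get_time(),telemetry.get_force(),telemetry.get_ft_torque())
E
```

```text
[-0.73977037  0.3367804   0.42391207  1.75398942 -0.15365227  1.08501371
  1.56167763] [-3.14089370e+00 -1.34764284e-03 -2.88596916e+00]
{'uv': [319.0, 201.0], 'score': 0.95} [0.54198327 0.18604809 0.0945    ]
[-0.69175694  0.4987762   0.37216325  1.88238757 -0.24380152  0.80463987
  1.63848527]
23.2417 [ 0.18289371 -0.799468   -0.11281439] [ 0.03707027  0.05543597 -0.04933509]
```

View pics/w8.png

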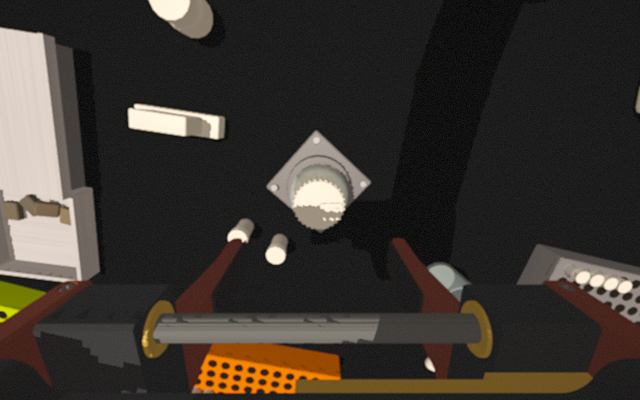

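```bash
python3 - <<'E'
from h import *
X=[.542,.1855]
print(ctrl.line_to([*X,.085],feed=.1,stop_force=8),telemetry.get_ee_pos())
ctrl.command_gripper(0.0,20)
print(telemetry.get_finger_gap(),telemetry.get_force(),telemetry.get_ft_torque())
yaw=3.4; y=yaw
for i in range(8):
    y-=.2
    ctrl.line_to([*X,.085-(yaw-y)*4e-3/6.283],rot=[np.pi,0,y],feed=.05)
    print(round(yaw-y,2),np.round(telemetry.get_orientation()[2],3),np.round(telemetry.get_ft_torque(),3),np.round(telemetry.get_force(),1),round(telemetry.get_joint_pos()[6],2),round(telemetry.get_time(),2))
E
```

```text
False [0.54241148 0.18565053 0.08559869]
0.05039518651903865 [-0.07627341 -0.63336022  0.61658491] [-0.31114569  0.08519949  0.00989066]
0.2 -3.08 [-0.121 -0.036 -0.098] [ 0.2 -0.9  1.1] 1.47 25.76
0.4 3.006 [ 0.199 -0.054 -0.044] [0.4 0.6 0.9] 1.3 26.11
0.6 2.807 [ 0.701 -0.314 -0.076] [0.8 3.  0.4] 1.14 26.46
0.8 2.608 [ 1.16  -0.47  -0.093] [ 1.4  5.4 -1.1] 0.97 26.81
1.0 2.408 [ 1.364 -0.692 -0.014] [ 2.3  6.2 -0.6] 0.81 27.16
1.2 2.208 [ 1.43  -0.95  -0.052] [ 4.5  5.8 -2. ] 0.65 27.51
1.4 2.008 [ 1.605 -1.257 -0.021] [ 5.6  7.7 -2.2] 0.48 27.86
1.6 1.808 [ 1.595 -1.531 -0.085] [ 6.5  7.5 -3.5] 0.32 28.21
```

```bash
python3 - <<'E'
from h import *
X=np.array([.542,.1855]); yaw=3.4; y=1.8
for i in range(9):
    F=telemetry.get_force(); d=1e-4*F[:2]; n=np.linalg.norm(d); d*=min(1,8e-4/max(n,1e-9)); X+=d
    if i>1: y-=.15
    ctrl.line_to([*X,.085-(yaw-y)*4e-3/6.283],rot=[np.pi,0,y],feed=.05)
    tq=telemetry.get_ft_torque()
    print(round(yaw-y,2),np.round(telemetry.get_orientation()[2],3),np.round(tq,3),np.round(telemetry.get_force(),1),np.round(X,4),round(telemetry.get_joint_pos()[6],2),round(telemetry.get_time(),2))
    if abs(tq[2])>.3: break
E
```

```text
1.6 1.808 [ 1.309 -1.174 -0.028] [ 4.9  6.  -1.8] [0.5425 0.1861] 0.32 28.46
1.6 1.808 [ 1.036 -0.798  0.043] [ 3.5  5.  -1.5] [0.543  0.1867] 0.32 28.71
1.75 1.658 [ 0.914 -0.857 -0.091] [ 3.5  3.5 -1.5] [0.5434 0.1872] 0.2 29.01
1.9 1.509 [ 0.704 -0.933 -0.033] [ 4.7  2.8 -0.9] [0.5437 0.1876] 0.08 29.31
2.05 1.359 [ 0.469 -1.085 -0.033] [ 4.2  3.1 -0.2] [0.5442 0.1878] -0.04 29.61
2.2 1.207 [ 0.119 -1.105 -0.057] [ 5.2  1.1 -0.4] [0.5446 0.1881] -0.17 29.91
2.35 1.055 [-0.238 -1.056 -0.095] [ 4.7 -2.   0.5] [0.5451 0.1882] -0.29 30.21
2.5 0.905 [-0.132 -1.095  0.232] [6.1 0.2 3. ] [0.5456 0.188 ] -0.41 30.51
2.65 0.754 [-0.314 -0.598  0.135] [ 2.7 -0.3  4.7] [0.5462 0.1881] -0.53 30.81
```

```bash
python3 - <<'E'
from h import *
X=np.array([.5464,.1881]); y=.75
w=cams.get_image("wrist");cv2.imwrite("pics/w9.png",w["img"])
ctrl.command_gripper(0.0,35)
print(telemetry.get_ft_torque())
for i in range(5):
    F=telemetry.get_force(); X+=.7e-4*F[:2]
    y-=.06
    ctrl.line_to([*X,.0838],rot=[np.pi,0,y],feed=.05)
    tq=telemetry.get_ft_torque()
    print(round(3.4-y,2),np.round(telemetry.get_orientation()[2],3),np.round(tq,3),np.round(telemetry.get_force(),1),np.round(X,4),round(telemetry.get_time(),2))
    if abs(tq[2])>.5: break
print(telemetry.get_ee_pos(),telemetry.get_finger_gap())
w=cams.get_image("scene");cv2.imwrite("pics/s9.png",cv2.resize(w["img"][190:275,330:430],None,fx=7,fy=7,interpolation=cv2.INTER_CUBIC))
E
```

```text
[-0.49664125 -0.58851125  0.11813205]
2.71 0.693 [-0.724 -0.477  0.724] [ 2.8 -2.9  2.8] [0.5467 0.1879] 31.32
[0.54640247 0.18738853 0.08370821] 0.05046726562877616
```

View pics/w9.png

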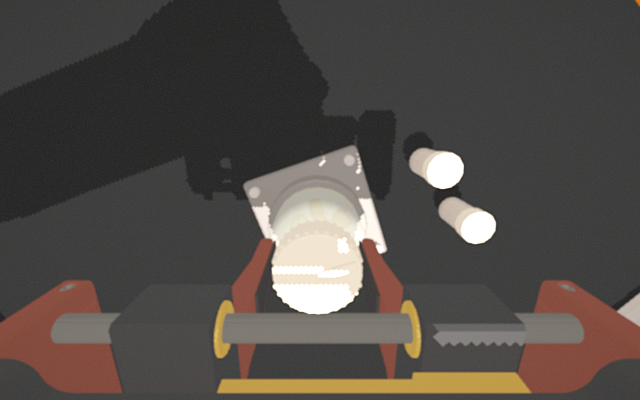

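View pics/s9.png

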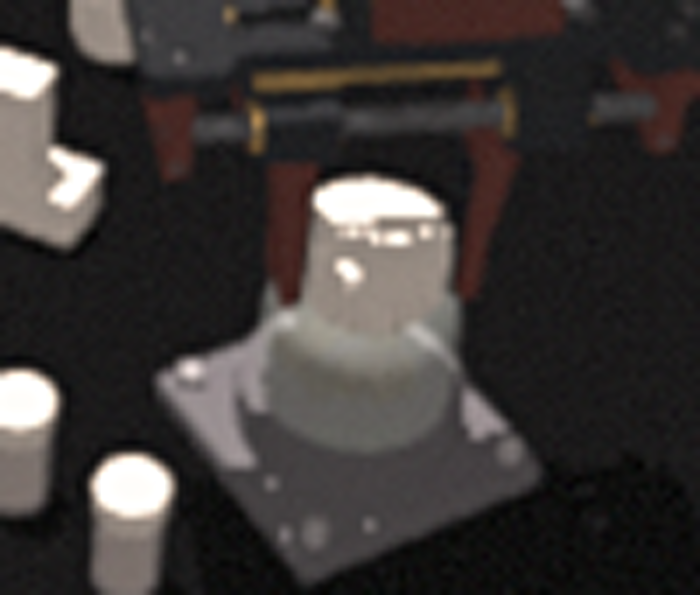

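```bash
python3 - <<'E'
from h import *
X=np.array([.5445,.1868]); y=.69
ctrl.command_gripper(.075)
ctrl.line_to([*X,.0845],rot=[np.pi,0,y],feed=.05)
w=cams.get_image("wrist");cv2.imwrite("pics/w10.png",w["img"])
for x in cams.tip_of(w,"cap_center"): print(x,atz(w,x["uv"],.093))
print(telemetry.get_force(),telemetry.get_ft_torque(),telemetry.get_ee_pos())
ctrl.command_gripper(0.0,25)
print(telemetry.get_force(),telemetry.get_ft_torque(),telemetry.get_ee_pos(),telemetry.get_finger_gap(),telemetry.get_time())
E
```

```text
{'uv': [315.2, 263.6], 'score': 0.74} [0.54119649 0.18651182 0.093     ]
[ 0.26850222 -0.45099015  0.33851941] [-0.06750722  0.15401728  0.05329984] [0.54449387 0.18683475 0.08454699]
[ 2.51422119 -2.49454437  0.10308171] [-0.43924446 -0.33808113 -0.02012923] [0.544996   0.18619707 0.08461141] 0.05058865046683069 32.8167
```

View pics/w10.png

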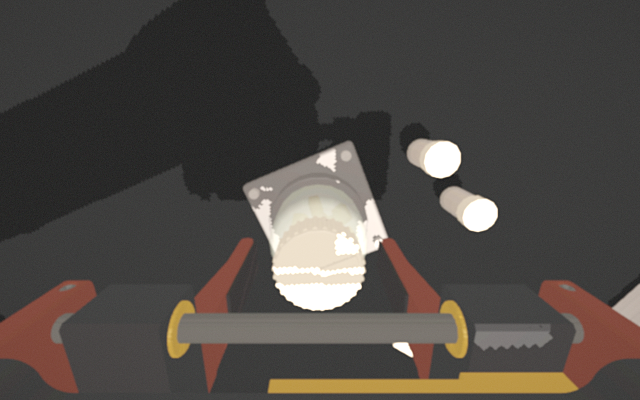

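```bash
python3 - <<'E'
from h import *
X=np.array([.5456,.1864]); y=.69
ctrl.command_gripper(.06)
ctrl.line_to([*X,.0845],rot=[np.pi,0,y],feed=.05)
ctrl.command_gripper(0.0,25)
print(telemetry.get_force(),telemetry.get_ft_torque(),telemetry.get_ee_pos(),telemetry.get_time())
y0=y;N=10
for i in range(N):
    F=telemetry.get_force()
    if np.linalg.norm(F[:2])>2: X+=.7e-4*F[:2]
    y+=1.57/N
    ctrl.line_to([*X,.0845+(y-y0)*4e-3/6.283],rot=[np.pi,0,y],feed=.05)
    print(round(y-y0,2),np.round(telemetry.get_orientation()[2],3),np.round(telemetry.get_ft_torque(),3),np.round(telemetry.get_force(),1),np.round(X,4),round(telemetry.get_time(),2))
w=cams.get_image("wrist");cv2.imwrite("pics/w11.png",w["img"])
w=cams.get_image("scene");cv2.imwrite("pics/s11.png",cv2.resize(w["img"][190:275,330:430],None,fx=7,fy=7,interpolation=cv2.INTER_CUBIC))
E
```

```text
[-0.0332401  -0.14624354  1.03816969] [ 0.01309821  0.26642033 -0.02605026] [0.54552534 0.18649663 0.08451147] 33.775
0.16 0.844 [0.132 0.403 0.081] [-2.3  1.6  1.4] [0.5456 0.1864] 34.08
0.31 0.999 [0.301 0.544 0.07 ] [-2.5  1.8  2.1] [0.5454 0.1865] 34.39
0.47 1.155 [0.415 0.814 0.029] [-3.   2.1  2.5] [0.5453 0.1866] 34.7
0.63 1.312 [0.503 0.863 0.102] [-3.9  1.4  2.2] [0.5451 0.1868] 35.01
0.79 1.47 [0.496 0.953 0.092] [-3.4  2.2  3.6] [0.5448 0.1869] 35.32
0.94 1.627 [0.396 0.983 0.054] [-4.8  2.4  4.1] [0.5445 0.187 ] 35.62
1.1 1.784 [0.289 1.009 0.048] [-4.   0.9  4.2] [0.5442 0.1872] 35.93
1.26 1.941 [0.115 0.974 0.051] [-4.5  1.8  4.3] [0.5439 0.1873] 36.24
1.41 2.097 [-0.202  0.862  0.044] [-3.4 -0.9  3.9] [0.5436 0.1874] 36.55
1.57 2.253 [-0.374  0.818  0.059] [-3.3 -0.5  2.9] [0.5434 0.1873] 36.86
```

View pics/w11.png

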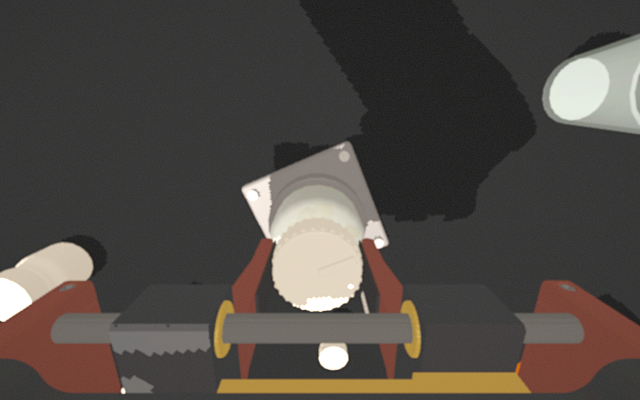

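View pics/s11.png

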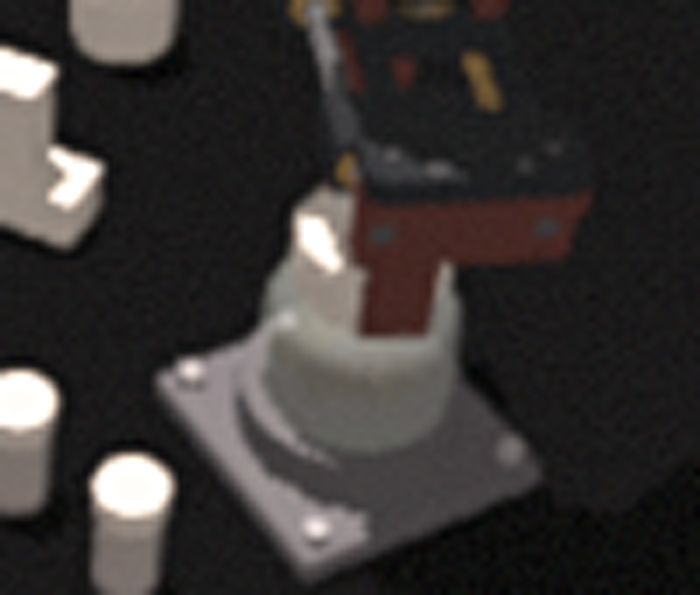

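```bash
python3 - <<'E'
from h import *
a=[cv2.resize(cv2.imread(f"pics/{n}.png")[210:315,260:380],None,fx=3.3,fy=3.3,interpolation=cv2.INTER_CUBIC) for n in ("w10","w11")]
o=np.hstack(a).astype(float); o=np.clip((o-120)*1.9,0,255).astype(np.uint8); cv2.imwrite("pics/cmp.png",o)
E
```

```text
(no output)
```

View pics/cmp.png

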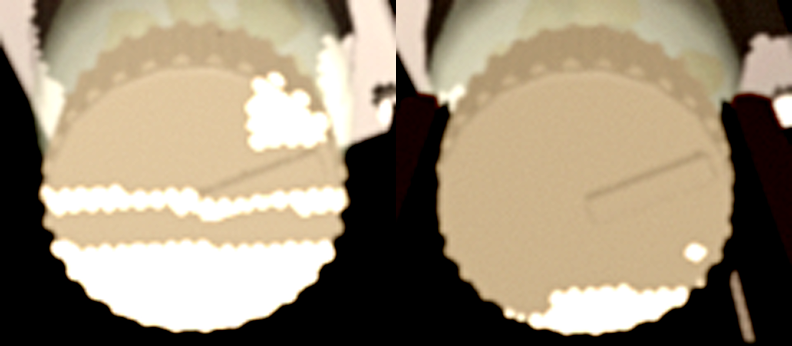

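```bash
python3 - <<'E'
from h import *
p=cams.get_image("top");cv2.imwrite("pics/t12.png",cv2.resize(p["img"][80:280,180:470],None,fx=2.7,fy=2.7))
p=cams.get_image("scene");cv2.imwrite("pics/s12.png",p["img"])
print(telemetry.get_finger_gap(),np.abs(telemetry.get_qvel()).max(),telemetry.get_orientation(),telemetry.get_time())
E
```

```text
0.050719548757905714 0.013730578281408935 [-3.14107631e+00  5.67821848e-04  2.25648839e+00] 37.0583
```

View pics/t12.png

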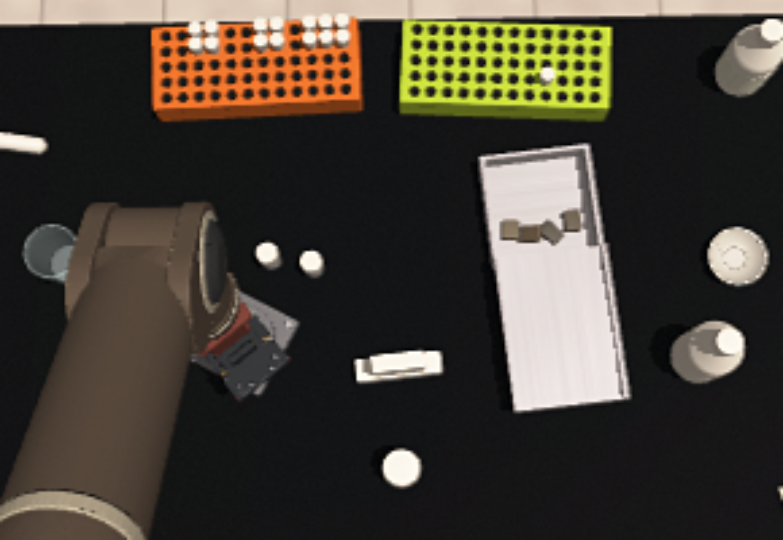

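View pics/s12.png

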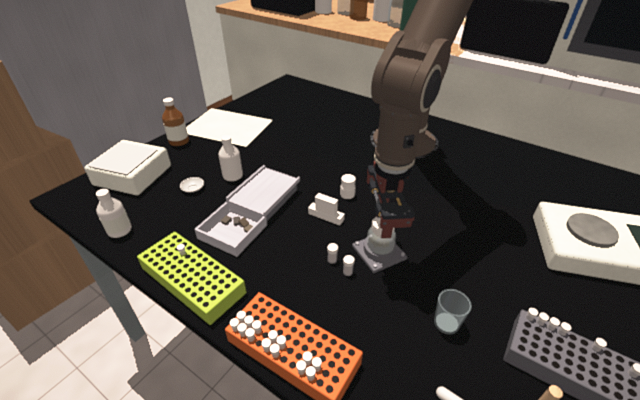

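The top view shows the four chips in the pan at about (540,230) and the scraper standing free at about (400,365). The bystanders are where they were, and the cap is still held.

```bash
python3 -c "
from h import *
ctrl.hand_in();print(telemetry.get_time(),telemetry.get_finger_gap())"
```

```text
the job is handed in; nothing more can be done
the job is handed in; nothing more can be done
```

I handed the job in at about 37 s of the 72 s allowed. My last checks all looked right, but the station gives no verdict.

- **Chips:** one push with the scraper moved all four into the catch pan. The last pictures show them there and the plate empty. The gripper stayed above chip height, and I saw no contact with them.
- **Scraper:** it stands upright on the bench, away from the tray and the robot.
- **Cap:**
  - I turned it clockwise about 2.5 rad until it hit the stop. The moment about the cap axis rose from about 0.1 to 0.72 N m.
  - I re-gripped it at the stop and backed it off 1.57 rad (measured tool turn 1.56 rad). The raised bar kept the same angle to the gripper before and after, so it did not slip.
  - The gripper still holds it with a 25 N squeeze.
- **Bystanders:** all looked to be in their starting places in the final pictures.

**Disagreement:** the cameras put the cap axis at x ≈ 0.542 m, while the grip forces pointed to about 0.5455 m. While screwing the cap on, this gave side forces of up to about 10 N on the tool. I corrected for it, and at the end about 3 N of side force remained.

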